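# Bring the jar under the filler nozzle and set the rail brake

### The job

Slide the carriage along its rail until the jar it carries is centred under the filler head's nozzle. Then turn the brake knob beside the rail so that its narrow nose points at the raised rib on its block, and let go. Don't knock the filler head, and leave the other jars, the pitcher, the tape, the lids and the carton where they stand.

Things in the scene. Friction and masses are not known exactly. Their poses are not given: they have to be found in the camera images.
- rail: fixed filling rail lying on the table: aluminium base plate, x -185 to 185 mm, y -60 to 60 mm, 12 mm thick, with two steel rods along x and a grey bar, 30 mm tall, at each end. Origin on the table; +x, the slide direction, points away from the robot, +y to its left. A grey brake block, 30 mm tall, x -125 to -45, y 60 to 135 mm, sits on its left side and carries brake knob and rib.
- carriage (a joint): position of the carriage along the rail's +x in m, 0 when the jar's axis is over the rail's origin; ends at -0.12 and +0.12 (the ends are not the target). It slides stiffly (friction about 3 N plus 6 N s/m) and stays where it is left.
- grip (a point): the carriage's upright black grip post on its right side: 14 mm thick along the rail (x), 16 mm deep (y), 42 to 98 mm above the table. The point is on its axis, 78 mm above the table, 75 mm from the jar's axis towards the rail's -y. A tongue 24 mm wide, top at 42 mm, joins it to the carriage plate, 90 mm square, top also at 42 mm.
- jar_mouth (a point): centre of the mouth of the open amber jar clipped on the carriage (it is part of the carriage): 72 mm diameter at the body, 64 mm at the mouth, which is 127 mm above the table.
- head: fixed filler head, standing elsewhere along the rail each time. Origin on the table under the nozzle, axes as the rail's. Steel box x -70 to 70, y -95 to 145, z 205 to 250 mm, on a column left of the rail; hopper 124 mm wide on top, up to 335 mm. With the jar under the nozzle the grip post is 20 mm inside the box's right edge, so reach in with the tool leaned to the right by 35 to 45 degrees.
- nozzle (a point): lower tip of the filler head's nozzle, a brass tube 16 mm in diameter pointing down, 143 mm above the table and 16 mm above the jar's mouth. It is midway along the box in x, under the hopper's centre, and always over the line along which the jar's axis moves.
- brake (a joint): angle of the brake knob in rad: 0 when its nose points at the rib (the rail's +x), positive anticlockwise seen from above; ends at -0.6 and +1.7 (0 is not an end). It starts between 0.7 and 1.4, so it has to turn clockwise. Turns stiffly (about 0.06 N m) and stays where it is left.
- brake_grip (a point): point on the vertical axis of the brake knob, 62 mm above the table, at rail x = -90, y = 100 mm. The knob is an upright black bar 14 mm thick, 40 mm long, from 42 to 72 mm above the table (12 mm above the block's top), with a narrow nose 6 mm thick at one end.
- brake_nose (a point): tip of the brake knob's narrow nose, 32 mm from the knob's axis, 57 mm above the table.
- index (a point): top of the raised steel rib on its block that the nose has to point at, 36.5 mm from the knob's axis, 36 mm above the table; the rib is 5 by 10 mm and 6 mm high.
- jar_a: closed amber glass jar with a flat brass lid, 72 mm diameter, 92 mm tall, standing loose near the filling rail; origin at the centre of its underside. A bystander.
- jar_b: closed amber glass jar with a flat brass lid, 72 mm diameter, 92 mm tall, standing loose near the filling rail; origin at the centre of its underside. A bystander.
- jar_c: closed amber glass jar with a flat brass lid, 60 mm diameter, 62 mm tall, standing loose near the filling rail; origin at the centre of its underside. A bystander.
- pitcher: aluminium pouring pitcher, 96 mm diameter, 150 mm tall, handle at its +y; origin at the centre of its underside. A bystander.
- tape: roll of tape lying flat, 90 mm diameter, 25 mm tall; origin at the centre of its underside. A bystander.
- lids: short stack of brass lids, 72 mm diameter, 30 mm tall, one piece; origin at the centre of its underside. A bystander.
- carton: small cardboard carton 75 x 90 x 60 mm; origin at the centre of its underside. A bystander.

How it is judged:
On the way, in this order (a step that is already met when the one before it is completed fails the run):
1. the jar on the carriage is centred under the nozzle (within 8 mm) and at rest (horizontal distance between jar_mouth and nozzle below 0.008 m and velocity of joint carriage between -0.01 and 0.01 m/s), for 0.3 s.
2. the brake knob's nose points at the rib (within 0.15 rad) (value of joint brake between -0.15 and 0.15 rad), for 0.2 s.
At the end, for the whole second after the job is handed in: The jar's mouth is within 8 mm (horizontally) of the nozzle's axis, the brake knob's nose points at the rib within 0.15 rad, and both are at rest (all of step 1 and all of step 2 and velocity of joint brake between -0.05 and 0.05 rad/s); the robot touches nothing.
It fails at once if the robot knocks the filler head (more than 5 N) (contact force between any of the fingers, the arm and head above 5 N).
It fails at once if a bystander (jars, pitcher, tape, lids, carton) is shifted by more than 20 mm (distance of any of jar_a, jar_b, jar_c, pitcher, tape, lids, carton from where it was at the start of the episode above 0.02 m).
It also fails if it takes over 51 s, if anything falls off the work surface, if the arm or the gripper's body presses on something with over 40 N, if the wrist force passes 120 N, or if a joint passes its speed limit or range.

### The arm

A 6-joint arm with a two-finger parallel gripper is mounted at the origin on the work surface. World frame = base frame: x ahead of the robot, y to its left, z up, the work surface at z = 0. Lengths are in m, angles in rad, forces in N, time in s.
With the tool pointing down it reaches from about 0.4 to 0.925 m from the base axis. Payload 3.4 kg.
Tool frame: the origin (TCP) lies between the finger pads; the fingertips stand 19 mm ahead of it and the grasp point (between the pads) is the TCP; z points along the fingers, y is the line along which they close (so a half turn about z gives the same grasp; the last joint's range is limited). The gripper opens to 85 mm and grips with 20 to 120 N. Pads are 22 mm wide; open, the fingers measure 114 mm over their backs; the gripper's body (76 mm by 85 mm) begins 54 mm behind the grasp point. The pads swing forward as they close: fully open they stand 13 mm farther back than shut.
Start: joints at [-1.397, 0.307, 1.506, -0, 1.328, -0.073], TCP at [0.141, -0.557, 0.25] pointing down, gripper open.
Joint ranges: [-3.12, 3.12], [-1.05, 2.28], [0.14, 2.33], [-1.42, 4.57], [0.1, 2.73], [-2.68, 2.68]. Speed limits (rad/s): [2.57, 2.57, 3.14, 3.14, 3.14, 3.14].

### API

Orientations are given as a unit quaternion [x, y, z, w].
In Python, from station import bot gives the robot as it stands.
- The arm moves only by the tool carry_out, never from a script. Its arguments are lists of equal length, an entry for each row: "rot": the turn, a rotation vector about the world's x, y, z in degrees, a list of three; "dp": the shift along the world's x, y, z in m, a list of three; "claw": the closure, from 0 (fully open) to 1 (shut). A call has exactly 10 rows; each row is the pose to reach, as a shift and turn from the pose commanded when the call began; what a row does not reach only later rows make up. A row lasts 1/10 s, in which the tool goes at most 50 mm and 8.59 degrees, less where a joint would pass 70% of its speed; a pose out of reach is approached as far as the arm can. A call with a gripper value outside its range is refused whole. The fingers move at their own pace and stop on an object; "newtons" is the grip in N (left out, the last holds). Time passes only in rows, so rows that repeat a pose let the fingers close, or fill a call up. It gives the time, the measured TCP pose, the force, the opening and the grip force at its end, in the units of the state.
- bot.get_state(): the state, without advancing time (a new reading comes with each control period).
- bot.get_image(name): name is "scene" or "top" or "wrist"; returns the picture (400x640x3 uint8, red, green, blue); there is no depth.
- bot.camera_info(name): a dict with "mtx" (3x3 intrinsics, pixels), "R" (3x3) and "t" (3): a world point X has camera coordinates R X + t. Camera axes: x right, y down, z forward; pixel columns grow to the right and rows downward; lengths in m; the calibration is good to about 2 mm. The wrist camera is an equidistant fisheye: a pixel r from the principal point sees the ray r / f radians off the axis. A picture is of the moment at which its call begins: read the wrist's pose just before it. camera_info takes no time and is no camera call; for the wrist camera it gives the pose at the moment of the call.
- bot.close_job(): hands the job in; it is judged then, once.
Trained networks look in the newest picture that a camera, given by its name, has taken for a name from the list of things; names that differ only in an ending like _2 or _b are one class to them, and where a whole thing is asked for, a point or a joint stands for the part that bears it (a point fixed in the world has none). Each returns a list of dicts, best first, with "p" (0 to 1); they miss things now and then, are a little off and sometimes report something else, mostly with a low value. They report only what shows in the picture. A call takes as long as a camera call.
- bot.regions_of(camera, name): "mask" (400x640 bool, what is visible of it) and "pixel" ([column, row] in pixels, amid what is visible of it).
The state is a dict: "clock": time; "joint_positions": joint angles; "dq": joint speeds; "joint_torque": joint torques, N m; "tool_pos": TCP position; "ee_rot": TCP orientation; "force": force on the tool from outside, world axes, zero at the start; "torque": the same for the moment, N m; "finger_gap": finger opening in m; "gripper_force": force on a finger pad.
Only numpy, scipy, OpenCV 4.12 (cv2) and the standard library are available. Lean on these libraries where they do the work, as an engineer would, in place of code of your own. Each camera call takes 0.05 s, during which the arm holds its last target. There are 200 camera calls.

## Working session

There is one attempt and no reset: what is moved stays moved. The work goes in short steps, Python scripts to look and compute and a tool call to move; the robot and the scene stay as the last step left them, time stands still between calls to the robot, and variables do not carry over. Pictures are saved under pics/ and viewed, at most 10 in all, crops included, and the job is handed in when it is done.

Besides the shell and the picture viewer there is one more tool, called after "Call:" by a JSON object that holds its "method" and its "body". carry_out: Moves the arm, as the interface text tells. Its arguments: {"type":"object","properties":{"rot":{"type":"array"},"dp":{"type":"array"},"claw":{"type":"array"},"newtons":{"type":"number"}},"required":["rot","dp","claw"]}

```bash
mkdir -p pics; ls; python3 - <<'E'
from station import bot
import cv2,numpy as np
for c in ("scene","top"):
    im=bot.get_image(c); cv2.imwrite(f"pics/{c}0.png",im[:,:,::-1])
    i=bot.camera_info(c); print(c,np.round(i["mtx"],1).tolist(),np.round(i["R"],3).tolist(),np.round(i["t"],3).tolist(), (-np.array(i["R"]).T@i["t"]).round(3))
    for n in ("rail","grip","jar_mouth","head","nozzle","brake","brake_grip","brake_nose","index"):
        r=bot.regions_of(c,n); print(n,[(round(float(d["p"]),2),np.round(d["pixel"]).tolist(),int(d["mask"].sum())) for d in r[:3]])
s=bot.get_state();print(s)
E
```

```text
pics
scene [[481.1, 0.0, 324.1], [0.0, 481.1, 199.7], [0.0, 0.0, 1.0]] [[0.998, 0.057, 0.02], [0.052, -0.631, -0.774], [-0.031, 0.773, -0.633]] [-0.608, 0.082, 1.163] [ 0.639 -0.813  0.812]
rail [(0.71, [306.0, 234.0], 6897)]
grip [(0.57, [285.0, 217.0], 1938)]
jar_mouth [(0.76, [282.0, 217.0], 1997)]
head [(0.82, [355.0, 165.0], 7151)]
nozzle [(0.94, [354.0, 163.0], 7424)]
brake [(0.55, [302.0, 186.0], 74)]
brake_grip [(0.47, [300.0, 186.0], 60)]
brake_nose [(0.4, [296.0, 187.0], 46)]
index [(0.77, [306.0, 233.0], 7011)]
top [[436.1, 0.0, 326.4], [0.0, 436.1, 207.6], [0.0, 0.0, 1.0]] [[-0.021, -1.0, -0.005], [-0.985, 0.022, -0.169], [0.169, 0.001, -0.986]] [0.053, 0.6, 1.295] [0.374 0.038 1.378]
rail [(0.74, [326.0, 240.0], 3491)]
grip [(0.75, [331.0, 238.0], 950), (0.53, [395.0, 191.0], 385)]
jar_mouth [(0.58, [332.0, 236.0], 993)]
head [(0.95, [327.0, 172.0], 5342)]
nozzle [(0.74, [326.0, 174.0], 5304), (0.26, [394.0, 187.0], 398)]
brake [(0.45, [295.0, 237.0], 72)]
brake_grip []
brake_nose [(0.45, [258.0, 193.0], 595), (0.41, [217.0, 194.0], 1309)]
index [(0.79, [324.0, 235.0], 3485), (0.26, [330.0, 234.0], 1015)]
{'clock': 1.0, 'joint_positions': array([-1.39649311e+00,  3.06748102e-01,  1.50636987e+00,  3.84260835e-05,
        1.32840256e+00, -7.34840244e-02]), 'dq': array([ 0.00011036, -0.00139738, -0.0005742 , -0.00153188, -0.00175229,
       -0.00036124]), 'joint_torque': array([-6.60597925e-05, -4.57484615e+01, -2.52341759e+01, -9.19656645e-05,
        8.56331517e-04,  7.81951655e-06]), 'tool_pos': array([ 0.1410254 , -0.55745763,  0.25034606]), 'ee_rot': array([9.92335566e-01, 1.23572335e-01, 2.04448917e-05, 3.50753019e-05]), 'force': array([ 0.33556119, -0.51943471,  0.88484572]), 'torque': array([0.00388788, 0.00033702, 0.00805753]), 'gripper_force': 0.0, 'finger_gap': 0.08523331364512901}
```

```bash
python3 - <<'E'
import cv2
a=cv2.imread("pics/scene0.png")[70:320,180:480]; b=cv2.imread("pics/top0.png")[100:320,190:470]
cv2.imwrite("pics/s1.png",cv2.resize(a,None,fx=2.4,fy=2.4,interpolation=3)[:600])
cv2.imwrite("pics/t1.png",cv2.resize(b,None,fx=2.7,fy=2.7,interpolation=3)[:600])
E
```

```text
(no output)
```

View pics/s1.png

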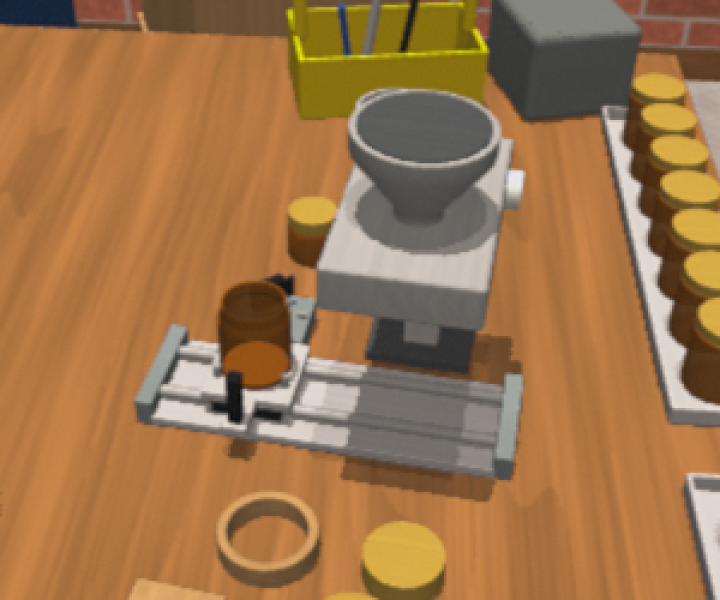

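View pics/t1.png

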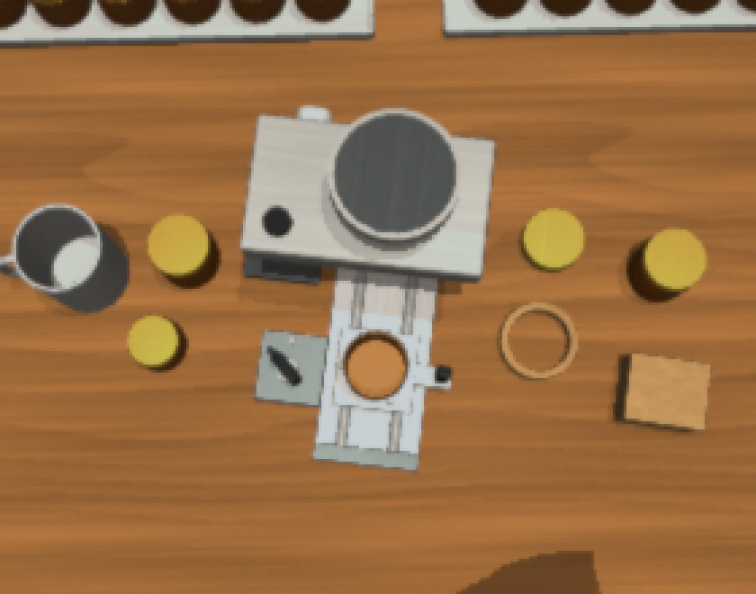

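Scene: the jar is at about (285,215), the head is to its right, and the grip post is at (277,235). Top: the jar is at (329,235), the grip at (354,239), the knob at (295,235), and the rail is yawed about -6°. I'll enlarge both views to pick corners.

```bash
python3 - <<'E'
import cv2
a=cv2.imread("pics/scene0.png")[150:270,235:397]; b=cv2.imread("pics/top0.png")[135:285,270:380]
cv2.imwrite("pics/s2.png",cv2.resize(a,None,fx=4.9,fy=4.9,interpolation=cv2.INTER_CUBIC))
cv2.imwrite("pics/t2.png",cv2.resize(b,None,fx=4,fy=4,interpolation=cv2.INTER_CUBIC))
E
```

```text
(no output)
```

View pics/s2.png

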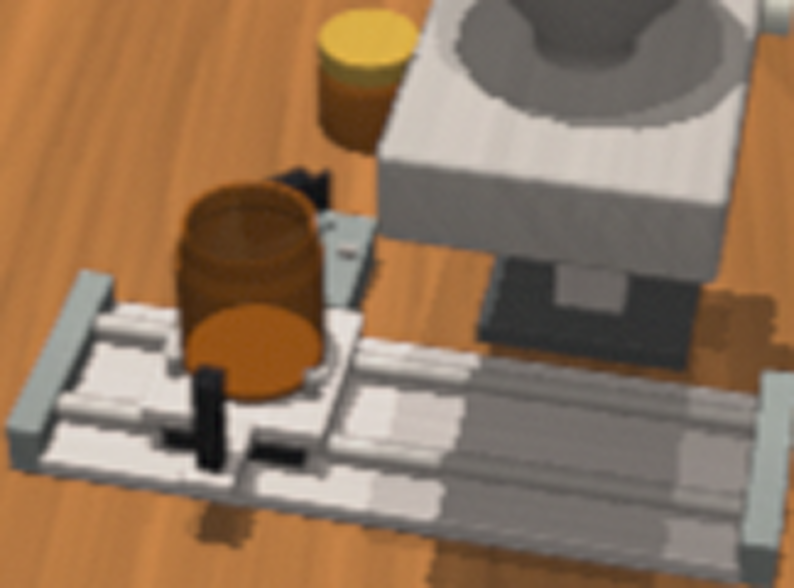

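View pics/t2.png

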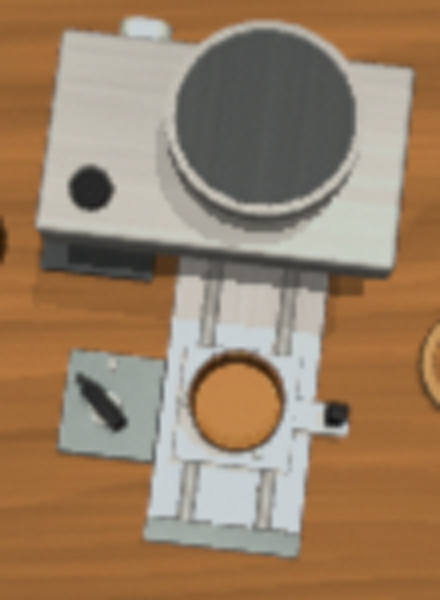

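```bash
cat > fit.py <<'E'
from station import bot
import numpy as np
from scipy.optimize import least_squares
S=lambda u,v:((u+.5)/4.9-.5+235,(v+.5)/4.9-.5+150)
T=lambda u,v:((u+.5)/4-.5+270,(v+.5)/4-.5+135)
# cam, pixel, frame, local
P=[("scene",S(83,270),"r",(-.185,.06,.03)),("scene",S(8,430),"r",(-.185,-.06,.03)),("scene",S(10,467),"r",(-.185,-.06,0)),
("scene",S(775,550),"r",(.185,-.06,.03)),("scene",S(775,581),"r",(.185,-.06,0)),
("scene",S(380,155),"h",(-.07,-.095,.25)),("scene",S(380,232),"h",(-.07,-.095,.205)),("scene",S(727,203),"h",(.07,-.095,.25)),("scene",S(718,280),"h",(.07,-.095,.205)),
("scene",S(209,372),"c",(0,-.075,.098)),("scene",S(250,222),"c",(0,0,.127)),
("top",T(144,538),"r",(-.185,.06,.02)),("top",T(298,556),"r",(-.185,-.06,.02)),("top",T(72,350),"r",(-.045,.135,.03)),("top",T(60,452),"r",(-.125,.135,.03)),
("top",T(65,30),"h",(.07,.145,.25)),("top",T(413,70),"h",(.07,-.095,.25)),("top",T(395,265),"h",(-.07,-.095,.25)),("top",T(40,232),"h",(-.07,.145,.25)),
("top",T(261,117),"h",(0,0,.335)),("top",T(337,411),"c",(0,-.075,.098)),("top",T(237,400),"c",(0,0,.127)),
("top",T(78,378),"b",(.032,0,.057))]
C={c:bot.camera_info(c) for c in("scene","top")}
def proj(c,X):
    i=C[c];p=np.array(i["R"])@X+np.array(i["t"]).ravel();q=np.array(i["mtx"])@p;return q[:2]/q[2]
def W(v,f,l):
    l=np.array(l,float)
    if f=="b": l=np.array([-.09+l[0]*np.cos(v[5]),.1+l[0]*np.sin(v[5]),l[2]])
    if f=="c": l[0]+=v[3]
    if f=="h": l[0]+=v[4]
    c,s=np.cos(v[2]),np.sin(v[2])
    return np.array([v[0]+c*l[0]-s*l[1],v[1]+s*l[0]+c*l[1],l[2]])
if __name__=="__main__":
    res=lambda v:np.concatenate([proj(c,W(v,f,l))-p for c,p,f,l in P])
    r=least_squares(res,[.6,0,-.1,-.06,.05,1],loss="soft_l1"); v=r.x
    np.save("v.npy",v);print(v.round(4))
    for (c,p,f,l),e in zip(P,res(v).reshape(-1,2)):print(c,f,l,e.round(1))
    for n,f,l in (("grip","c",(0,-.075,.078)),("jar","c",(0,0,.127)),("noz","h",(0,0,.143)),("target grip","h",(0,-.075,.078)),("brake","r",(-.09,.1,.062)),("nose","b",(.032,0,.057))):print(n,W(v,f,l).round(4))
    # two-view triangulation of grip top and jar mouth as a height check
    for k,(a,b) in {"grip top":(9,20),"jar mouth":(10,21)}.items():
        t=least_squares(lambda X:np.concatenate([proj(P[a][0],X)-P[a][1],proj(P[b][0],X)-P[b][1]]),[.6,0,.1]);print(k,t.x.round(4),round(t.cost,2))
E
python3 fit.py
```

```text
[ 0.5917  0.0242 -0.1245 -0.0777  0.0725  0.8894]
scene r (-0.185, 0.06, 0.03) [-1.5  0.1]
scene r (-0.185, -0.06, 0.03) [-1.5 -0.2]
scene r (-0.185, -0.06, 0) [-0.7  1.4]
scene r (0.185, -0.06, 0.03) [ 0.9 -1.6]
scene r (0.185, -0.06, 0) [-0.5  1.3]
scene h (-0.07, -0.095, 0.25) [-1.4 -0.6]
scene h (-0.07, -0.095, 0.205) [-1.5  1.7]
scene h (0.07, -0.095, 0.25) [-0.  -1.2]
scene h (0.07, -0.095, 0.205) [-0.4  1.1]
scene c (0, -0.075, 0.098) [-0.7  0.6]
scene c (0, 0, 0.127) [-1.2 -0.1]
top r (-0.185, 0.06, 0.02) [ 0.4 -0.2]
top r (-0.185, -0.06, 0.02) [ 0.6 -0.6]
top r (-0.045, 0.135, 0.03) [-0.6 -0.8]
top r (-0.125, 0.135, 0.03) [-0.7 -0.8]
top h (0.07, 0.145, 0.25) [-2. -1.]
top h (0.07, -0.095, 0.25) [-0.3 -2.3]
top h (-0.07, -0.095, 0.25) [-0.3  0. ]
top h (-0.07, 0.145, 0.25) [-2.1 -0.9]
top h (0, 0, 0.335) [ 0.4 -0.9]
top c (0, -0.075, 0.098) [ 0.4 -1. ]
top c (0, 0, 0.127) [ 0.1 -2. ]
top b (0.032, 0, 0.057) [-0.6 -0.6]
grip [ 0.5053 -0.0406  0.078 ]
jar [0.5146 0.0338 0.127 ]
noz [0.6637 0.0152 0.143 ]
target grip [ 0.6544 -0.0592  0.078 ]
brake [0.5148 0.1346 0.062 ]
nose [0.5379 0.1567 0.057 ]
grip top [ 0.5051 -0.0386  0.0976] 0.73
jar mouth [0.514  0.0354 0.1248] 2.46
```

```bash
cat > tgt.py <<'E'
from station import bot
import numpy as np, sys
from scipy.spatial.transform import Rotation as R
v=np.load("v.npy")
def pose(lean,yawoff=0):  # lean to right about rail x, tool y along rail x (+yawoff)
    y=v[2]+yawoff
    Rz=R.from_euler("z",y)
    base=R.from_matrix(np.array([[0,1,0],[1,0,0],[0,0,-1]]).T)  # cols tool x=+y,y=+x,z=-z
    return Rz*R.from_euler("x",np.radians(lean))*base
def rel(Rt,pt):
    s=bot.get_state();R0=R.from_quat(s["ee_rot"])
    return np.degrees((Rt*R0.inv()).as_rotvec()).round(2),(np.array(pt)-s["tool_pos"]).round(4)
E
python3 - <<'E'
from tgt import *
s=bot.get_state();i=bot.camera_info("wrist");R0=R.from_quat(s["ee_rot"])
c=-np.array(i["R"]).T@np.array(i["t"]).ravel()
print("cam in tool",R0.inv().apply(c-s["tool_pos"]),"axis",R0.inv().apply(np.array(i["R"])[2]),i["mtx"])
P=pose(40);g=np.array([.5053,-.0400,.078]);z=P.apply([0,0,1]);print("z",z)
print(rel(P,g-.12*z), g-.12*z)
E
```

```text
cam in tool [ 0.07147225 -0.00071504 -0.1227063 ] axis [-2.81782127e-01  3.27500986e-04  9.59478361e-01] [[309.70691629   0.         323.63137446]
 [  0.         309.70691629 194.40240728]
 [  0.           0.           1.        ]]
z [ 0.07981936  0.6378125  -0.76604444]
(array([ 31.78, -28.08,  65.72]), array([ 0.3547,  0.4409, -0.0804])) [ 0.49572168 -0.1165375   0.16992533]
```

```bash
python3 - <<'E'
from tgt import *
P=pose(50);g=np.array([.5053,-.0400,.078]);z=P.apply([0,0,1]);print("z",z)
print(rel(P,g-.12*z), g-.12*z)
E
```

```text
z [ 0.09512501  0.76011533 -0.64278761]
(array([ 39.68, -35.06,  64.05]), array([ 0.3529,  0.4262, -0.0952])) [ 0.493885   -0.13121384  0.15513451]
```

Call:
{"method": "carry_out", "body": {"rot": [[3.3,-2.9,5.3],[6.6,-5.8,10.7],[9.9,-8.8,16],[13.2,-11.7,21.3],[16.5,-14.6,26.7],[19.8,-17.5,32],[23.1,-20.5,37.4],[26.5,-23.4,42.7],[29.8,-26.3,48],[33.1,-29.2,53.4]], "dp": [[0.03,0.035,0],[0.06,0.07,0],[0.09,0.105,0],[0.12,0.14,0],[0.15,0.175,0],[0.18,0.21,0],[0.21,0.245,0],[0.24,0.28,0],[0.27,0.315,0],[0.3,0.35,0]], "claw": [0,0,0,0,0,0,0,0,0,0]}}

```text
clock: 2.0
tool_pos: [0.442, -0.2065, 0.2505]
ee_rot: [0.761, 0.538, 0.272, -0.24]
force: [0.5, 0.5, 0.4]
finger_gap: 0.0853
gripper_force: 0.0
```

```bash
python3 - <<'E'
from tgt import *
s=bot.get_state();print(s["clock"],s["tool_pos"],s["joint_positions"].round(2))
P=pose(50);g=np.array([.5053,-.0400,.078]);z=P.apply([0,0,1])
print(rel(P,g-.12*z))
E
```

```text
2.0 [ 0.44203472 -0.20650864  0.25050597] [-0.92  0.4   1.61  0.55  1.64 -0.69]
(array([ 6.53, -5.72, 10.47]), array([ 0.0519,  0.0753, -0.0954]))
```

Call:
{"method": "carry_out", "body": {"rot": [[2.2,-1.9,3.5],[4.4,-3.8,7],[6.5,-5.7,10.5],[6.5,-5.7,10.5],[6.5,-5.7,10.5],[6.5,-5.7,10.5],[6.5,-5.7,10.5],[6.5,-5.7,10.5],[6.5,-5.7,10.5],[6.5,-5.7,10.5]], "dp": [[0.012,0.018,-0.022],[0.025,0.037,-0.045],[0.038,0.055,-0.07],[0.052,0.075,-0.095],[0.052,0.075,-0.095],[0.052,0.075,-0.095],[0.052,0.075,-0.095],[0.052,0.075,-0.095],[0.052,0.075,-0.095],[0.052,0.075,-0.095]], "claw": [0,0,0,0,0,0,0,0,0,0]}}

```text
clock: 3.0
tool_pos: [0.493, -0.1332, 0.156]
ee_rot: [0.681, 0.599, 0.316, -0.279]
force: [-0.5, 0.4, 0.5]
finger_gap: 0.0853
gripper_force: 0.0
```

```bash
python3 - <<'E'
from tgt import *
import cv2
s=bot.get_state();print(s["clock"],s["tool_pos"],s["joint_positions"].round(2))
i=bot.camera_info("wrist");np.savez("w0.npz",R=i["R"],t=i["t"])
im=bot.get_image("wrist");cv2.imwrite("pics/w0.png",im[:,:,::-1])
def wp(X):
    p=np.array(i["R"])@X+np.array(i["t"]).ravel();r=np.hypot(*p[:2]);th=np.arctan2(r,p[2]);m=i["mtx"];return np.array([m[0][2]+m[0][0]*th*p[0]/r,m[1][2]+m[0][0]*th*p[1]/r])
from fit import W
for n,f,l in (("griptop","c",(0,-.075,.098)),("gripbase","c",(0,-.083,.042)),("jar","c",(0,0,.127)),("noz","h",(0,0,.143)),("knob","r",(-.09,.1,.072)),("boxcorner","h",(-.07,-.095,.205))):print(n,wp(W(v,f,l)).round(1))
cv2.imwrite("pics/w0b.png",cv2.resize(im[:,:,::-1],(800,500)))
E
```

```text
3.0 [ 0.49301538 -0.13316831  0.1559777 ] [-0.79  0.58  1.68  0.65  1.52 -0.91]
griptop [324.6 178.5]
gripbase [324.5 222.3]
jar [324.1  88.4]
noz [489.4  84.2]
knob [313.5  75.4]
boxcorner [482.2  87.2]
```

View pics/w0b.png

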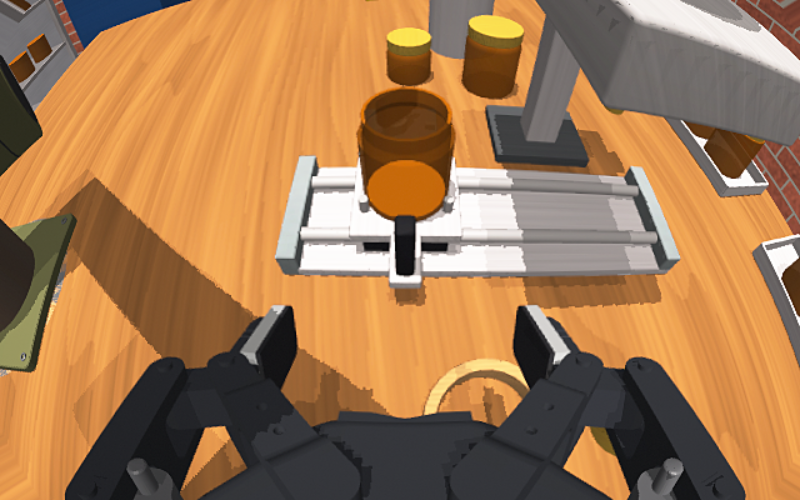

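The grip post shows at about (323,175) in wrist pixels, against (325,178) predicted, so the fit is good to about 2 mm. The nozzle tip is just visible under the box at (492,88). I'll advance and grasp.

Call:
{"method": "carry_out", "body": {"rot": [[0,0,0],[0,0,0],[0,0,0],[0,0,0],[0,0,0],[0,0,0],[0,0,0],[0,0,0],[0,0,0],[0,0,0]], "dp": [[0.002,0.015,-0.013],[0.004,0.03,-0.026],[0.006,0.045,-0.039],[0.008,0.061,-0.052],[0.01,0.076,-0.065],[0.011,0.092,-0.077],[0.011,0.092,-0.077],[0.011,0.092,-0.077],[0.011,0.092,-0.077],[0.011,0.092,-0.077]], "claw": [0,0,0,0,0,0,0,0.9,0.9,0.9], "newtons": 40}}

```text
clock: 4.05
tool_pos: [0.5046, -0.0416, 0.0788]
ee_rot: [0.681, 0.599, 0.316, -0.279]
force: [-1.0, 0.1, -0.9]
finger_gap: 0.0441
gripper_force: 0.0
```

Call:
{"method": "carry_out", "body": {"rot": [[0,0,0],[0,0,0],[0,0,0],[0,0,0],[0,0,0],[0,0,0],[0,0,0],[0,0,0],[0,0,0],[0,0,0]], "dp": [[0,0,0],[0,0,0],[0,0,0],[0,0,0],[0,0,0],[0,0,0],[0,0,0],[0,0,0],[0,0,0],[0,0,0]], "claw": [0.9,0.9,0.9,0.9,0.9,0.9,0.9,0.9,0.9,0.9]}}

```text
clock: 5.05
tool_pos: [0.5045, -0.0412, 0.0786]
ee_rot: [0.681, 0.599, 0.316, -0.279]
force: [-1.1, -6.7, 5.4]
finger_gap: 0.013
gripper_force: 42.5
```

```bash
python3 - <<'E'
from tgt import *
s=bot.get_state();print(s)
print((s["tool_pos"][0]-v[0])*np.cos(v[2])+(s["tool_pos"][1]-v[1])*np.sin(v[2]),np.cos(v[2]),np.sin(v[2]))
E
```

```text
{'clock': 5.05, 'joint_positions': array([-0.65492343,  0.65860136,  1.8327806 ,  0.75792542,  1.28698227,
       -0.99337285]), 'dq': array([0.001654  , 0.00042606, 0.00010508, 0.00071724, 0.00054913,
       0.0008855 ]), 'joint_torque': array([ 3.06257665e+00, -4.75395513e+01, -6.97507650e+00,  2.28610732e+00,
        3.76753315e+00,  6.89292530e-03]), 'tool_pos': array([ 0.50448512, -0.04117897,  0.07863546]), 'ee_rot': array([ 0.68095338,  0.59897679,  0.31591612, -0.27879439]), 'force': array([-1.10337141, -6.69477545,  5.42292212]), 'torque': array([-0.31758298, -0.09992474, -0.09759186]), 'gripper_force': 42.45812773704529, 'finger_gap': 0.013021390017475272}
-0.0784572644565532 0.9922600987494521 -0.12417687558369123
```

Call:
{"method": "carry_out", "body": {"rot": [[0,0,0],[0,0,0],[0,0,0],[0,0,0],[0,0,0],[0,0,0],[0,0,0],[0,0,0],[0,0,0],[0,0,0]], "dp": [[0.0119,-0.0015,0],[0.0238,-0.003,0],[0.0357,-0.0045,0],[0.0476,-0.006,0],[0.0595,-0.0075,0],[0.0714,-0.009,0],[0.0833,-0.0104,0],[0.0952,-0.0119,0],[0.1071,-0.0134,0],[0.119,-0.0149,0]], "claw": [0.9,0.9,0.9,0.9,0.9,0.9,0.9,0.9,0.9,0.9]}}

```text
clock: 6.05
tool_pos: [0.6232, -0.0577, 0.0787]
ee_rot: [0.681, 0.599, 0.315, -0.278]
force: [-6.0, -12.4, 8.4]
finger_gap: 0.0132
gripper_force: 43.5
```

Call:
{"method": "carry_out", "body": {"rot": [[0,0,0],[0,0,0],[0,0,0],[0,0,0],[0,0,0],[0,0,0],[0,0,0],[0,0,0],[0,0,0],[0,0,0]], "dp": [[0.006,-0.0007,0],[0.012,-0.0015,0],[0.018,-0.0022,0],[0.024,-0.003,0],[0.0308,-0.0038,0],[0.0308,-0.0038,0],[0.0308,-0.0038,0],[0.0308,-0.0038,0],[0.0308,-0.0038,0],[0.0308,-0.0038,0]], "claw": [0.9,0.9,0.9,0.9,0.9,0.9,0.9,0.9,0.9,0.9]}}

```text
clock: 7.05
tool_pos: [0.6553, -0.0621, 0.0787]
ee_rot: [0.682, 0.599, 0.316, -0.277]
force: [-1.5, -10.8, 6.4]
finger_gap: 0.0134
gripper_force: 43.1
```

```bash
python3 - <<'E'
from tgt import *
import cv2
s=bot.get_state();print(s["clock"],s["tool_pos"],s["force"],s["torque"],s["finger_gap"],s["joint_positions"].round(2))
i=bot.camera_info("wrist")
im=bot.get_image("wrist");cv2.imwrite("pics/w1.png",im[:,:,::-1])
sc=bot.get_image("scene");cv2.imwrite("pics/s3.png",sc[:,:,::-1])
def wp(X):
    p=np.array(i["R"])@X+np.array(i["t"]).ravel();r=np.hypot(*p[:2]);th=np.arctan2(r,p[2]);m=i["mtx"];return np.array([m[0][2]+m[0][0]*th*p[0]/r,m[1][2]+m[0][0]*th*p[1]/r])
from fit import W
v=v.copy();v[3]=v[4]
for n,f,l in (("griptop","c",(0,-.075,.098)),("jar","c",(0,0,.127)),("noz","h",(0,0,.143)),("boxcorner","h",(-.07,-.095,.205))):print(n,wp(W(v,f,l)).round(1))
c=im[0:200,200:460,::-1]
cv2.imwrite("pics/w1b.png",cv2.resize(c,None,fx=3,fy=3,interpolation=cv2.INTER_CUBIC))
E
```

```text
7.05 [ 0.65532343 -0.06214509  0.0786842 ] [ -1.53875109 -10.80817743   6.42031083] [-0.63065364  0.0499294  -0.17116353] 0.013392380947570394 [-0.55  0.77  1.49  0.79  1.39 -0.78]
griptop [321.3 246.6]
jar [320.9  73.5]
noz [320.7  44.8]
boxcorner [-55.5  83.2]
```

View pics/w1b.png

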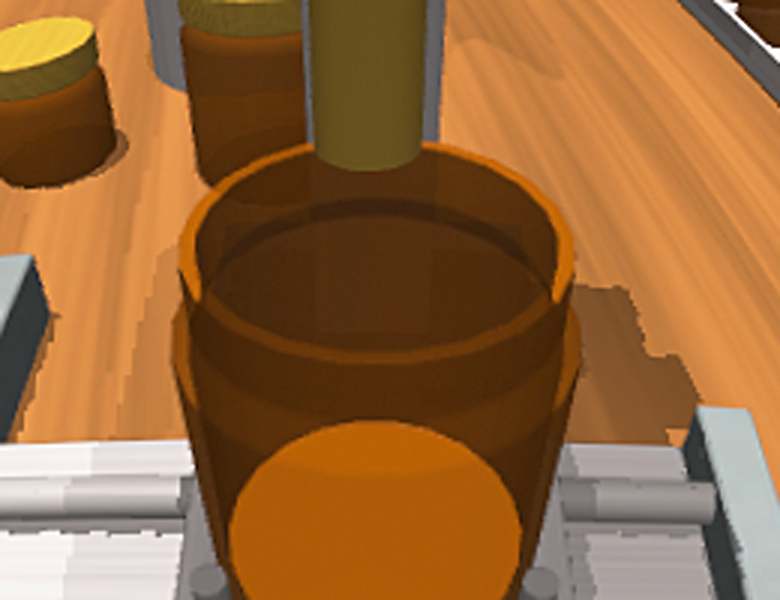

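Seen through the wrist camera, the nozzle's centre is at column 323 and the jar mouth's centre at 326. The jar is about 1.4 mm too far along the rail, so I'll nudge it back, release and retreat.

Call:
{"method": "carry_out", "body": {"rot": [[0,0,0],[0,0,0],[0,0,0],[0,0,0],[0,0,0],[0,0,0],[0,0,0],[0,0,0],[0,0,0],[0,0,0]], "dp": [[-0.001,0.001,0],[-0.002,0.001,0],[-0.002,0.001,0],[-0.002,0.001,0],[-0.002,0.001,0],[-0.002,0.001,0],[-0.002,0.001,0],[-0.002,0.001,0],[-0.002,0.001,0],[-0.002,0.001,0]], "claw": [0.9,0.9,0.9,0.9,0.9,0.4,0.4,0.4,0.4,0.4]}}

```text
clock: 8.15
tool_pos: [0.6515, -0.0575, 0.078]
ee_rot: [0.681, 0.599, 0.315, -0.28]
force: [-0.4, 0.2, 0.2]
finger_gap: 0.0513
gripper_force: 0.0
```

Call:
{"method": "carry_out", "body": {"rot": [[0,0,0],[0,0,0],[0,0,0],[0,0,0],[0,0,0],[0,0,0],[0,0,0],[0,0,0],[0,0,0],[0,0,0]], "dp": [[0,0,0],[-0.001,-0.011,0.009],[-0.003,-0.022,0.019],[-0.004,-0.034,0.029],[-0.006,-0.046,0.039],[-0.007,-0.057,0.048],[-0.009,-0.069,0.058],[-0.01,-0.08,0.068],[-0.011,-0.092,0.077],[-0.011,-0.092,0.077]], "claw": [0.4,0.4,0.4,0.4,0.4,0.4,0.4,0.4,0.4,0.4]}}

```text
clock: 9.15
tool_pos: [0.6416, -0.1525, 0.1567]
ee_rot: [0.681, 0.599, 0.316, -0.278]
force: [1.4, 0.5, 0.3]
finger_gap: 0.051
gripper_force: 0.0
```

```bash
python3 - <<'E'
from tgt import *
import cv2
s=bot.get_state();print(s["clock"],s["tool_pos"],s["force"],s["finger_gap"],s["joint_positions"].round(2))
i=bot.camera_info("wrist");im=bot.get_image("wrist");cv2.imwrite("pics/w2.png",im[:,:,::-1])
def wp(X):
    p=np.array(i["R"])@X+np.array(i["t"]).ravel();r=np.hypot(*p[:2]);th=np.arctan2(r,p[2]);m=i["mtx"];return np.array([m[0][2]+m[0][0]*th*p[0]/r,m[1][2]+m[0][0]*th*p[1]/r])
from fit import W
v=v.copy();v[3]=v[4]
for n,f,l in (("jar","c",(0,0,.127)),("noz","h",(0,0,.143)),("grip","c",(0,-.075,.098))):print(n,wp(W(v,f,l)).round(1))
c=im[40:240,200:460,::-1]
cv2.imwrite("pics/w2b.png",cv2.resize(c,None,fx=3,fy=3,interpolation=cv2.INTER_CUBIC))
# knob approach poses
for yo in (0,v[5]):
    P=pose(0,yo);print(yo,rel(P,[.5148,.1346,.2]),P.as_matrix().round(2).tolist())
E
```

```text
9.15 [ 0.64163014 -0.1525482   0.15674785] [1.35650259 0.53690389 0.27403899] 0.05098223837817444 [-0.66  0.71  1.36  0.72  1.6  -0.72]
jar [324.3  88.4]
noz [324.3  73.3]
grip [324.8 178.2]
0 (array([-49.43,   6.22,   0.2 ]), array([-0.1264,  0.286 ,  0.0441])) [[0.12, 0.99, 0.0], [0.99, -0.12, 0.0], [0.0, 0.0, -1.0]]
0.8893688452995981 (array([-48.82, -16.15,  47.82]), array([-0.1264,  0.286 ,  0.0441])) [[-0.69, 0.72, 0.0], [0.72, 0.69, 0.0], [0.0, 0.0, -1.0]]
```

View pics/w2b.png

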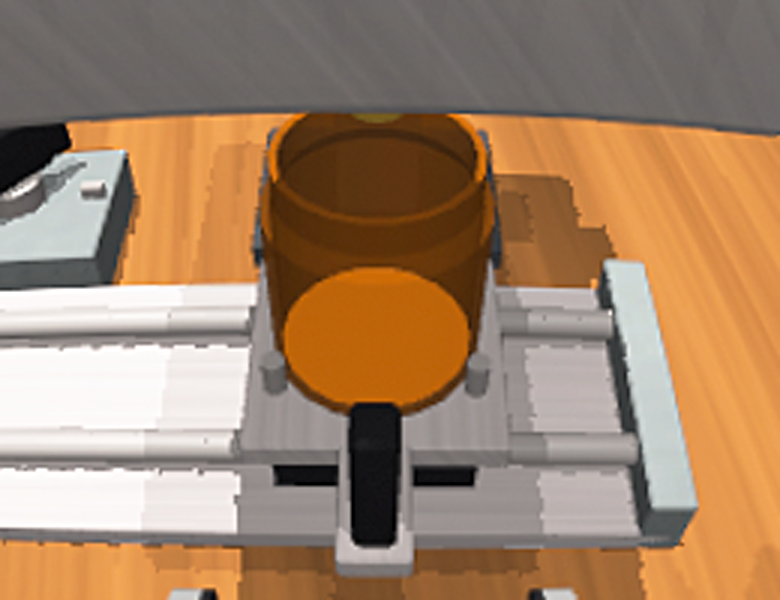

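The jar mouth and nozzle tip are both at column 378 in the crop, so they are aligned, and the post is free. Next is the brake. I'll back away toward the robot and un-lean the tool.

Call:
{"method": "carry_out", "body": {"rot": [[0,0,0],[0,0,0],[0,0,0],[-7,0.9,0],[-14,1.8,0.1],[-21,2.6,0.1],[-28,3.5,0.1],[-35,4.4,0.1],[-42,5.3,0.2],[-49.4,6.2,0.2]], "dp": [[-0.02,-0.02,0],[-0.05,-0.02,0.02],[-0.08,-0.02,0.04],[-0.11,-0.02,0.06],[-0.14,-0.02,0.08],[-0.17,-0.02,0.09],[-0.19,0,0.09],[-0.19,0.03,0.09],[-0.19,0.06,0.09],[-0.19,0.09,0.09]], "claw": [0.4,0.4,0.4,0.4,0.4,0.4,0.4,0.4,0.4,0.4]}}

```text
clock: 10.2
tool_pos: [0.4503, -0.0592, 0.246]
ee_rot: [0.75, 0.661, -0.001, 0.001]
force: [0.4, 0.1, -1.0]
finger_gap: 0.0515
gripper_force: 0.0
```

```bash
python3 - <<'E'
from tgt import *
s=bot.get_state();print(s["clock"],s["tool_pos"],s["joint_positions"].round(2))
P=pose(0,v[5]+np.pi/2);print(rel(P,[.44,.11,.25]),P.apply([0,1,0]))
E
```

```text
10.2 [ 0.45025156 -0.05923477  0.24596625] [-0.22  0.14  1.75 -0.    1.25 -0.09]
(array([1.0000e-02, 2.2000e-01, 1.4106e+02]), array([-0.0103,  0.1692,  0.004 ])) [-0.69244365  0.72147196  0.        ]
```

Call:
{"method": "carry_out", "body": {"rot": [[0,0,8],[0,0,16],[0,0,24],[0,0,32],[0,0,40],[0,0,48],[0,0,56],[0,0,64],[0,0,72],[0,0,80]], "dp": [[0,0.02,0],[0,0.04,0],[0,0.06,0],[0,0.08,0],[0,0.1,0],[0,0.12,0],[0,0.14,0],[0,0.16,0],[0,0.17,0],[0,0.17,0]], "claw": [0.4,0.4,0.4,0.4,0.4,0.4,0.4,0.4,0.4,0.4]}}

```text
clock: 11.2
tool_pos: [0.4497, 0.1117, 0.2446]
ee_rot: [0.145, 0.989, -0.001, -0.002]
force: [0.5, -0.9, 0.4]
finger_gap: 0.0511
gripper_force: 0.0
```

Call:
{"method": "carry_out", "body": {"rot": [[0,0,8],[0,0,16],[0,0,24],[0,0,32],[0,0,40],[0,0,48],[0,0,56],[0,0,61],[0,0,61],[0,0,61]], "dp": [[0,0,0],[0,0,0],[0,0,0],[0,0,0],[0,0,-0.01],[0,0,-0.02],[0,0,-0.03],[0,0,-0.04],[0,0,-0.04],[0,0,-0.04]], "claw": [0.4,0.4,0.4,0.4,0.4,0.4,0.4,0.4,0.4,0.4]}}

```text
clock: 12.2
tool_pos: [0.4501, 0.1101, 0.2049]
ee_rot: [-0.373, 0.928, -0.001, -0.001]
force: [-0.5, -0.6, 0.3]
finger_gap: 0.051
gripper_force: 0.0
```

```bash
python3 - <<'E'
from tgt import *
import cv2
s=bot.get_state();print(s["clock"],s["tool_pos"],s["joint_positions"].round(2))
i=bot.camera_info("wrist");np.savez("w3.npz",R=i["R"],t=i["t"],m=i["mtx"]);im=bot.get_image("wrist");cv2.imwrite("pics/w3.png",im[:,:,::-1])
def wp(X):
    p=np.array(i["R"])@X+np.array(i["t"]).ravel();r=np.hypot(*p[:2]);th=np.arctan2(r,p[2]);m=i["mtx"];return np.array([m[0][2]+m[0][0]*th*p[0]/r,m[1][2]+m[0][0]*th*p[1]/r])
from fit import W
v=v.copy();v[3]=v[4]
for n,f,l in (("knobtop","r",(-.09,.1,.072)),("nose","b",(.032,0,.057)),("index","r",(-.0535,.1,.036)),("blk00","r",(-.125,.06,.03)),("blk01","r",(-.125,.135,.03)),("blk11","r",(-.045,.135,.03))):print(n,wp(W(v,f,l)).round(1))
a,b=wp(W(v,"r",(-.09,.1,.072))).astype(int)
x0,y0=max(0,a-130),max(0,b-100);print(x0,y0)
cv2.imwrite("pics/w3b.png",cv2.resize(im[y0:y0+200,x0:x0+260,::-1],None,fx=3,fy=3,interpolation=cv2.INTER_CUBIC))
for n in ("brake","index"):
  for d in bot.regions_of("wrist",n)[:2]: print(n,d["p"],d["pixel"],d["mask"].sum())
P=pose(0,v[5]+np.pi/2);print(rel(P,[.5148,.1346,.062]))
E
```

```text
12.2 [0.45009371 0.11011143 0.20493998] [ 0.15  0.2   1.79 -0.    1.15 -2.18]
knobtop [294.1 256.8]
nose [296.7 277.5]
index [271.7 259.7]
blk00 [298.1 189.7]
blk01 [344.2 242.7]
blk11 [288.1 282.5]
164 156
brake 0.58 [293.1, 249.4] 960
index 0.86 [223.3, 205.5] 34482
(array([0.12, 0.04, 0.03]), array([ 0.0638,  0.0246, -0.1437]))
```

View pics/w3b.png

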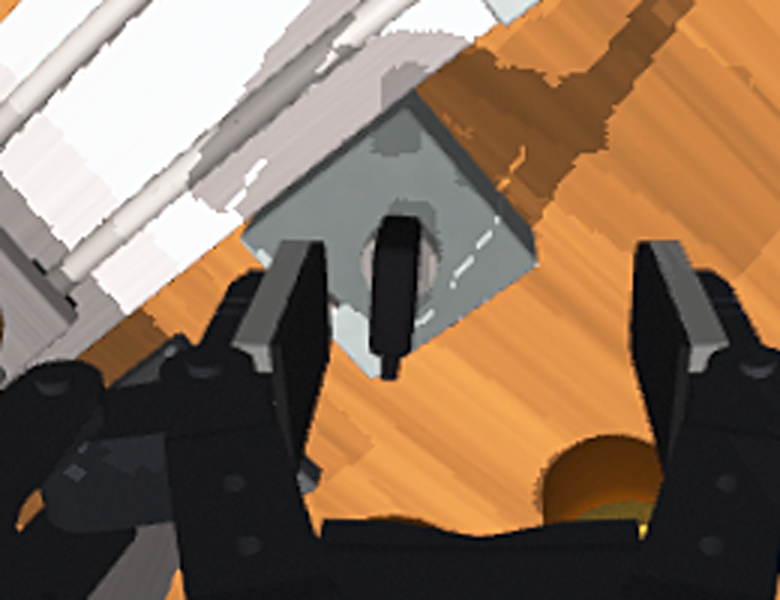

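The wrist view shows the knob bar nearly vertical in the picture. The nose tip is at (294,282), the tail at (298,228), and the block corners are at (302,188), (342,244), (289,282) and (245,234). I'll refit the knob locally.

```bash
cat > knob.py <<'E'
from fit import *
from tgt import rel,pose
v0=np.load("v.npy");D=np.load("w3.npz");Q=lambda u,w:np.array([(u+.5)/3-.5+164,(w+.5)/3-.5+156])
def wp(X):
    p=D["R"]@X+D["t"].ravel();r=np.hypot(*p[:2]);th=np.arctan2(r,p[2]);m=D["m"];return np.array([m[0,2],m[1,2]])+m[0,0]*th*p[:2]/r
L=[("r",(-.125,.06,.03),Q(413,95),0),("r",(-.125,.135,.03),Q(535,265),0),("r",(-.045,.135,.03),Q(377,379),0),("r",(-.045,.06,.03),Q(243,235),0),
("b",(.032,0,.057),Q(389,379),0),("b",(-.02,0,.072),Q(402,216),0),
("r",(-.045,.135,.03),np.array(T(72,350)),1),("r",(-.125,.135,.03),np.array(T(60,452)),1),("b",(.032,0,.057),np.array(T(78,378)),1),("b",(-.02,0,.06),np.array(T(120,428)),1)]
def res(w):
    u=v0.copy();u[[0,1,2,5]]=w[:4];o=[]
    for f,l,p,k in L:
        X=W(u,f,l)+[0,0,w[4]];o.append((proj("top",X) if k else wp(X))-p)
    return np.concatenate(o)
r=least_squares(res,[*v0[[0,1,2,5]],0],loss="soft_l1");w=r.x;print("x y yaw brake dz",w.round(4));print(r.fun.round(1) if 0 else res(w).reshape(-1,2).round(1).tolist())
u=v0.copy();u[[0,1,2,5]]=w[:4];k=W(u,"r",(-.09,.1,.062));print("knob",k.round(4),"bar dir deg",np.degrees(w[2]+w[3]).round(1))
print(rel(pose(0,w[3]+w[2]-v0[2]+np.pi/2),k+[0,0,w[4]]))
E
python3 knob.py
```

```text
x y yaw brake dz [ 0.5865  0.0225 -0.1438  0.777   0.0033]
[[-0.5, 1.0], [4.2, -1.2], [-0.9, 0.1], [-1.8, -0.6], [0.8, -5.0], [0.3, 8.9], [-0.4, -0.1], [-0.9, -0.1], [0.4, -0.7], [0.1, 0.3]]
knob [0.5118 0.1344 0.062 ] bar dir deg 36.3
(array([ 0.12,  0.03, -7.51]), array([ 0.0608,  0.0243, -0.1405]))
```

```bash
sed -i 's/("b",(-.02,0,.072),Q/("b",(-.02,0,.042),Q/; s/("b",(.032,0,.057),Q/("b",(.032,0,.064),Q/' knob.py; python3 knob.py
```

```text
x y yaw brake dz [ 0.5872  0.0226 -0.1477  0.8126  0.0027]
[[-0.8, 1.9], [3.6, -0.4], [-1.4, 0.6], [-2.0, -0.1], [0.8, -0.7], [1.6, -2.8], [-0.4, -0.5], [-1.1, -0.5], [0.0, -0.8], [0.2, -0.2]]
knob [0.513  0.1347 0.062 ] bar dir deg 38.1
(array([ 0.12,  0.04, -5.7 ]), array([ 0.0619,  0.0247, -0.1411]))
```

Call:
{"method": "carry_out", "body": {"rot": [[0,0,-1],[0,0,-2],[0,0,-4],[0,0,-4],[0,0,-4],[0,0,-4],[0,0,-4],[0,0,-4],[0,0,-4],[0,0,-4]], "dp": [[0.02,0.008,-0.01],[0.04,0.016,-0.025],[0.062,0.0247,-0.04],[0.062,0.0247,-0.06],[0.062,0.0247,-0.08],[0.062,0.0247,-0.1],[0.062,0.0247,-0.12],[0.062,0.0247,-0.141],[0.062,0.0247,-0.141],[0.062,0.0247,-0.141]], "claw": [0.4,0.4,0.4,0.4,0.4,0.4,0.4,0.4,0.4,0.4]}}

```text
clock: 13.35
tool_pos: [0.513, 0.1346, 0.0646]
ee_rot: [-0.341, 0.94, -0.001, -0.001]
force: [-0.8, 0.3, 0.1]
finger_gap: 0.0514
gripper_force: 0.0
```

Call:
{"method": "carry_out", "body": {"rot": [[0,0,0],[0,0,0],[0,0,0],[0,0,0],[0,0,0],[0,0,0],[0,0,0],[0,0,0],[0,0,0],[0,0,0]], "dp": [[0,0,0],[0,0,0],[0,0,0],[0,0,0],[0,0,0],[0,0,0],[0,0,0],[0,0,0],[0,0,0],[0,0,0]], "claw": [0.9,0.9,0.9,0.9,0.9,0.9,0.9,0.9,0.9,0.9], "newtons": 30}}

```text
clock: 14.35
tool_pos: [0.5146, 0.134, 0.0657]
ee_rot: [-0.341, 0.94, -0.002, 0.001]
force: [1.2, -4.7, 6.4]
finger_gap: 0.0139
gripper_force: 34.3
```

```bash
python3 - <<'E'
from tgt import *
s=bot.get_state();print(s["force"],s["torque"],s["finger_gap"],s["joint_positions"].round(2))
m=R.from_quat(s["ee_rot"]).as_matrix();print("bar dir deg",np.degrees(np.arctan2(-m[1,0],-m[0,0])))
E
```

```text
[ 1.20277084 -4.66241671  6.40014281] [-0.61435703 -0.12906768 -0.03684085] 0.013936819968273655 [ 0.18  0.46  1.83 -0.    0.86 -2.09]
bar dir deg 39.85475981644973
```

Call:
{"method": "carry_out", "body": {"rot": [[0,0,-6],[0,0,-12],[0,0,-18],[0,0,-24],[0,0,-30],[0,0,-36],[0,0,-42],[0,0,-48],[0,0,-48],[0,0,-48]], "dp": [[0,0,0],[0,0,0],[0,0,0],[0,0,0],[0,0,0],[0,0,0],[0,0,0],[0,0,0],[0,0,0],[0,0,0]], "claw": [0.9,0.9,0.9,0.9,0.9,0.9,0.9,0.9,0.9,0.9]}}

```text
clock: 15.35
tool_pos: [0.5142, 0.1355, 0.0657]
ee_rot: [0.072, 0.997, 0.0, 0.001]
force: [0.4, 1.5, 6.8]
finger_gap: 0.0132
gripper_force: 34.4
```

Call:
{"method": "carry_out", "body": {"rot": [[0,0,0],[0,0,0],[0,0,0],[0,0,0],[0,0,0],[0,0,0],[0,0,0],[0,0,0],[0,0,0],[0,0,0]], "dp": [[0,0,0],[0,0,0],[0,0,0],[0,0,0],[0,0,0],[0,0,0],[0,0,0],[0,0,0],[0,0,0],[0,0,0]], "claw": [0.9,0.9,0.9,0.4,0.4,0.4,0.4,0.4,0.4,0.4]}}

```text
clock: 16.35
tool_pos: [0.5127, 0.1345, 0.0642]
ee_rot: [0.071, 0.997, -0.001, -0.001]
force: [-0.2, -0.3, -0.3]
finger_gap: 0.0512
gripper_force: 0.0
```

Call:
{"method": "carry_out", "body": {"rot": [[0,0,0],[0,0,0],[0,0,0],[0,0,0],[0,0,0],[0,0,0],[0,0,0],[0,0,0],[0,0,0],[0,0,0]], "dp": [[0,0,0.01],[0,0,0.03],[0,0,0.05],[0,0,0.07],[0,0,0.09],[-0.02,0,0.11],[-0.04,0,0.13],[-0.06,0,0.14],[-0.065,0,0.14],[-0.065,0,0.14]], "claw": [0.4,0.4,0.4,0.4,0.4,0.4,0.4,0.4,0.4,0.4]}}

```text
clock: 17.35
tool_pos: [0.4473, 0.1345, 0.2048]
ee_rot: [0.071, 0.997, -0.001, -0.0]
force: [0.5, -0.1, -0.1]
finger_gap: 0.0514
gripper_force: 0.0
```

```bash
python3 - <<'E'
from tgt import *
import cv2
s=bot.get_state();print(s["clock"],s["force"],s["finger_gap"],s["tool_pos"])
m=R.from_quat(s["ee_rot"]).as_matrix();print("bar dir deg",np.degrees(np.arctan2(-m[1,0],-m[0,0])))
a=bot.get_image("wrist");b=bot.get_image("top")
a=cv2.resize(a[150:330,190:400],(700,600),interpolation=2)[:,:,::-1]
cv2.imwrite("pics/w4.png",a)
E
```

```text
17.35 [ 0.54271308 -0.1448166  -0.09824791] 0.051435649478013934 [0.44731811 0.13454639 0.20482024]
bar dir deg -8.13266440905367
```

View pics/w4.png

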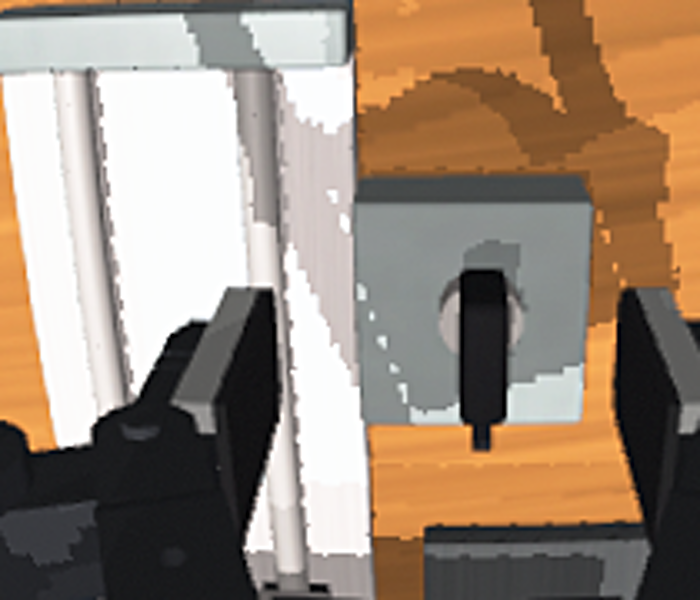

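The knob is parallel to the block's edges, its nose at (481,445) covers the rib, and the gripper is clear. I'll hand the job in.

```bash
python3 -c "
from station import bot
print(bot.close_job())"
```

```text
the job is handed in; nothing more can be done
None
```

The jar is centred under the nozzle (the last wrist picture showed no visible offset), the brake knob's nose points at the rib, the gripper is clear of everything, and the job is handed in; the hand-in returned no verdict.

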